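Set out the bench for making up a solution

ROBOT

A 7-joint arm with a two-finger parallel gripper is mounted at the origin on the work surface. World frame = base frame: x ahead of the robot, y to its left, z up, the work surface at z = 0. Lengths are in m, angles in rad, forces in N, time in s.
With the tool pointing down it reaches from about 0.425 to 0.875 m from the base axis. Payload 8.4 kg.
Tool frame: the origin (TCP) lies at the very end of the fingers, on their centre line; the grasp point (between the pads) lies 19 mm behind it; z points along the fingers, y is the line along which they close (so a half turn about z gives the same grasp; the last joint's range is limited). The gripper opens to 85 mm and grips with 20 to 120 N. Pads are 22 mm wide; open, the fingers measure 114 mm over their backs; the gripper's body (76 mm by 85 mm) begins 54 mm behind the grasp point. The pads swing forward as they close: fully open they stand 13 mm farther back than shut.
Start: joints at [1.228, 0.333, 0.04, 1.465, -0.013, 1.343, -0.059], TCP at [0.157, -0.631, 0.231] pointing down, gripper open.
Joint ranges: [-2.58, 2.58], [-0.38, 2.09], [-1.3, 1.39], [0.25, 2.4], [-1.5, 4.64], [0.08, 2.09], [-2.65, 2.65]. Speed limits (rad/s): [2.22, 2.22, 2.79, 2.79, 3.14, 3.14, 3.14].

INTERFACE

Orientations are given as a unit quaternion [w, x, y, z].
In Python, from plant import ctrl gives the robot as it stands. The module is installed in compiled form; this text tells all that it offers.
- The arm moves only by the tool jog_arm, never from a script. Its argument "plan" is a list that holds one entry, the list of rows, each a list of 7 numbers: the shift along the tool's x, y, z in m, then the turn, a rotation vector about the tool's x, y, z in rad, then the opening, from 0 (shut) to 1 (fully open). A call has 1 to 20 rows; each row shifts and turns the commanded pose from where the row before left it, along the tool's axes as they then stand; what a row does not reach is not made up. A row lasts 1/12 s, in which the tool goes at most 41.7 mm and 7.16 degrees, less where a joint would pass 70% of its speed; a pose out of reach is approached as far as the arm can. A call with a gripper value outside its range is refused whole. The fingers move at their own pace and stop on an object; "squeeze" is the grip in N (left out, the last holds). Time passes only in rows, so rows that do not move let the fingers close. It gives the time, the measured TCP pose, the force, the opening and the grip force at its end, in the units of the state.
- ctrl.get_state(): the state, without advancing time (a new reading comes with each control period).
- ctrl.grab_frame(name): name is "scene" or "top" or "wrist"; returns the picture (480x640x3 uint8, blue, green, red); there is no depth.
- ctrl.get_calibration(name): a dict with "mtx" (3x3 intrinsics, pixels), "rvec" (rotation vector, rad) and "tvec" (3), from world to camera coordinates, as OpenCV has them; the wrist camera has in their place "hand_eye" (4x4, takes a point from camera to tool coordinates, whose origin is the TCP and whose axes are the flange's). Camera axes: x right, y down, z forward; pixel columns grow to the right and rows downward; lengths in m; the calibration is good to about 2 mm. The wrist camera is an equidistant fisheye: a pixel r from the principal point sees the ray r / f radians off the axis. A picture is of the moment at which its call begins: read the wrist's pose just before it. get_calibration takes no time and is no camera call.
- ctrl.job_done(): hands the job in; it is judged then, once.
The state is a dict: "time": time; "qpos": joint angles; "qvel": joint speeds; "effort": joint torques, N m; "ee_pos": TCP position; "orientation": TCP orientation; "ft_force": force on the tool from outside, world axes, zero at the start; "torque": the same for the moment, N m; "grip_width": finger opening in m; "finger_force": force on a finger pad.
Only numpy, scipy, OpenCV 4.12 (cv2) and the standard library are available. Lean on these libraries where they do the work, as an engineer would, in place of code of your own. Each camera call takes 0.05 s, during which the arm holds its last target. There are 200 camera calls.

TASK

Set out the bench for making up a solution: stand the aluminium weighing dish in the middle of the balance pan and the small beaker in the middle of the stirrer plate, the amber reagent jar on the bench half-way between the pan and the plate, in line with their centres, and the volumetric flask on the bench straight behind the jar (on the side away from the instruments' controls) with two to three fingers' gap (about 4 cm) between them. Set things down gently without pressing or knocking the instruments, keep everything upright, and leave the large beaker, the conical flask and the white bottle where they stand.

Things in the scene. Friction and masses are not known exactly. Their poses are not given: they have to be found in the camera images.
- dish_center (a point): Aluminium weighing dish: a shallow open round pan, 56 mm across the outside, 24 mm high, wall 3 mm, 40 g, empty. The point is on its axis, 12 mm above its underside; z is up.
- beaker_center (a point): The small beaker: clear glass, straight-sided and open, 50 mm across, 70 mm high, wall 3 mm, 60 g, empty, with white graduations. The point is on its axis, half-way up (35 mm above its underside); z is up.
- jar_center (a point): Reagent jar: amber glass, paper label, black screw cap, shut. Body 54 mm across (55 over the label) up to 60 mm, then narrowing; cap 45 mm across from 70 to 90 mm (its top); 160 g. The point is on its axis, half-way up (45 mm above its underside); z is up.
- flask_center (a point): Volumetric flask: clear glass, pear-shaped bulb up to 63 mm across (at 32 mm height) on a flat foot; slim neck 17 mm across from 78 to 146 mm, a 21 mm lip at 146 to 150 mm, white stopper to 162 mm (its top); 110 g. The point is on its axis in the neck, 115 mm above its underside, a place to grip it from above; z is up.
- balance_pan (a point): Top centre of the round steel pan (120 mm across, 68 mm above the bench) of a cream top-pan balance, fixed. Case 190 mm wide, 51 to 57 mm high, from 120 mm in front of this point to 85 mm behind it. Axes: z up, -x to its front (display and keys), +x to its back. The stirrer's plate centre lies 340 mm off along the balance's y axis, at +y or -y.
- stirrer_plate (a point): Top centre of the round aluminium plate (130 mm across, 80 mm above the bench) of a magnetic stirrer, white case, blue front panel, fixed. Case 150 mm wide, 70 mm high, from 125 mm in front of this point (knob included) to 75 mm behind it. Axes: z up, -x to its front (knob). It stands left or right of the balance, turned a little to it.
- big_beaker_center (a point): Bystander, to be left alone: the large beaker, clear glass, 68 mm across, 95 mm high, loose. The point is on its axis, 47.5 mm above its underside.
- conical_center (a point): Bystander, to be left alone: conical flask, clear glass, foot 64 mm across tapering to a 25 mm neck (31 mm lip) at the top, 105 mm high, loose. The point is on its axis, 52.5 mm above its underside.
- bottle_center (a point): Bystander, to be left alone: white plastic bottle with a blue screw cap, 56 mm across, 118 mm high, loose. The point is on its axis, 59 mm above its underside.
Mind the look-alikes: they are no part of the job. Of the things shaped like the part that bears dish_center, the aluminium one is meant.

How it is judged:
By the outcome, as a careful person would: the job done as asked, in the order asked, and still so for the second after the job is handed in, with the robot touching nothing.
It also fails if it takes over 112 s, if anything falls off the work surface, if the arm or the gripper's body presses on something with over 40 N, if the wrist force passes 120 N, or if a joint passes its speed limit or range.

## Working session

There is one attempt and no reset: what is moved stays moved. The work goes in short steps, Python scripts to look and compute and a tool call to move; the robot and the scene stay as the last step left them, time stands still between calls to the robot, and variables do not carry over. Pictures are saved under pics/ and viewed, at most 17 in all, crops included, and the job is handed in when it is done.

Besides the shell and the picture viewer there is one more tool, called after ">>>" in YAML: its name, and indented under it one key for each argument. jog_arm: Moves the arm, as the interface text tells. Its arguments: {"type":"object","properties":{"plan":{"type":"array"},"squeeze":{"type":"number"}},"required":["plan"]}

```bash
mkdir -p pics
cat > h.py <<'E'
import numpy as np, cv2
from plant import ctrl
from scipy.spatial.transform import Rotation as R
def cal(n):
    c=ctrl.get_calibration(n); return np.array(c["mtx"]),np.array(c["rvec"],float).ravel(),np.array(c["tvec"],float).ravel()
def ray(n,u,v):
    K,r,t=cal(n); M=cv2.Rodrigues(r)[0]
    return -M.T@t, M.T@np.linalg.inv(K)@np.array([u,v,1.])
def onz(n,u,v,z):
    o,d=ray(n,u,v); return o+d*(z-o[2])/d[2]
def proj(n,p):
    K,r,t=cal(n); return cv2.projectPoints(np.array(p,float).reshape(-1,1,3),r,t,K,None)[0].reshape(-1,2)
def tri(n1,p1,n2,p2):
    o,d=ray(n1,*p1);q,e=ray(n2,*p2);s=np.linalg.lstsq(np.c_[d,-e],q-o,rcond=None)[0]
    return (o+d*s[0]+q+e*s[1])/2, np.linalg.norm(o+d*s[0]-q-e*s[1])
def Rt():
    s=ctrl.get_state(); q=s["orientation"]; return np.array(s["ee_pos"]),R.from_quat([q[1],q[2],q[3],q[0]]).as_matrix()
E
python3 - <<'E'
from h import *
for n in("scene","top","wrist"):
    cv2.imwrite(f"pics/{n}0.png",ctrl.grab_frame(n)); c=ctrl.get_calibration(n); print(n,c)
    if n!="wrist": print(ray(n,320,240))
s=ctrl.get_state();print(s); print(Rt()[1].round(3))
E
```

```text
scene {'mtx': array([[471.78197647,   0.        , 317.93415396],
       [  0.        , 471.78197647, 245.48521794],
       [  0.        ,   0.        ,   1.        ]]), 'rvec': array([ 0.89636533,  2.53027067, -1.02415036]), 'tvec': array([ 0.3799949 , -0.16611286,  1.33151226])}
(array([0.96961343, 0.56270784, 0.8295325 ]), array([-0.46063602, -0.53756937, -0.70639081]))
top {'mtx': array([[477.55655446,   0.        , 305.27783411],
       [  0.        , 477.55655446, 241.163246  ],
       [  0.        ,   0.        ,   1.        ]]), 'rvec': array([ 2.13864826, -2.12528077,  0.22189744]), 'tvec': array([-0.01827843,  0.50687704,  0.97626453])}
(array([0.31598603, 0.00465851, 1.05379409]), array([ 0.18902612, -0.05009498, -0.98118088]))
wrist {'mtx': array([[371.64829954,   0.        , 318.28366156],
       [  0.        , 371.64829954, 236.60899502],
       [  0.        ,   0.        ,   1.        ]]), 'hand_eye': array([[ 5.49567151e-04, -9.54969037e-01, -2.96704966e-01,
         7.52884045e-02],
       [ 9.99999644e-01,  3.35050653e-04,  7.73846018e-04,
         4.71599667e-04],
 
[... 254 characters left out ...]
0.01344494,
        1.34330782, -0.05852098]), 'qvel': array([-0.00192289, -0.00156964,  0.0006465 , -0.0024076 ,  0.00058978,
       -0.00083354, -0.00011697]), 'effort': array([ 1.68568193e-03, -6.59046435e+01,  1.36677660e+00, -4.05871546e+01,
        1.68969476e-02,  9.68118286e-03,  1.07803048e-04]), 'ee_pos': array([ 0.15681874, -0.63043833,  0.23063846]), 'orientation': array([-6.13407317e-04,  9.92581652e-01,  1.21578279e-01, -9.58090017e-05]), 'ft_force': array([ 0.6376059 , -0.13204181, -0.29680425]), 'torque': array([0.02152096, 0.02984382, 0.01158987]), 'finger_force': 0.0, 'grip_width': 0.08536335994619515}
[[ 0.97   0.241 -0.   ]
 [ 0.241 -0.97   0.001]
 [-0.    -0.001 -1.   ]]
```

View pics/scene0.png

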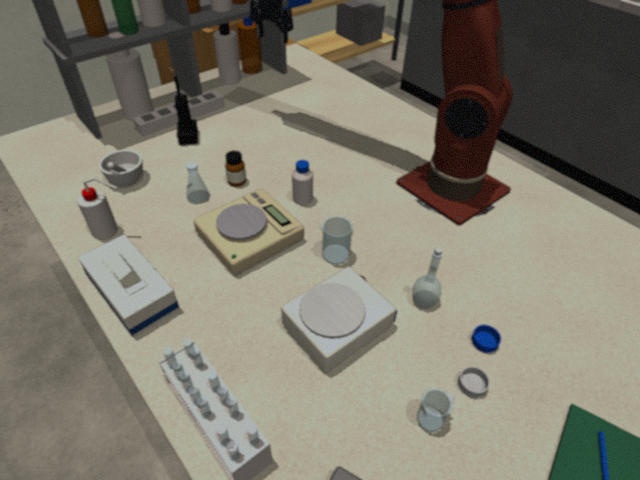

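View pics/top0.png

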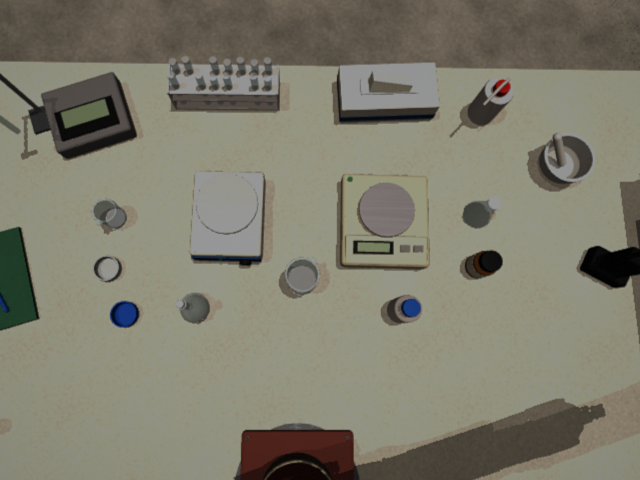

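Scene picture: the aluminium dish is at (474,382) and its blue look-alike at (487,339). The small beaker is at (434,408), the large beaker at (337,240). The jar is at (235,168), with the volumetric flask at (427,290). Top picture: dish (108,269), blue dish (125,314), small beaker rim about (105,212), large beaker (302,275), jar cap (488,262), flask (195,307) with its stopper at about (182,303), pan (387,209), plate (226,205). The instruments' fronts face the robot.

Run:
```python
from h import *
im=cv2.imread("pics/top0.png"); c=im[165:335,85:240]; 
a=cv2.resize(c,None,fx=3.5,fy=3.5,interpolation=cv2.INTER_CUBIC)
c2=im[225:300,450:520]; b=cv2.resize(c2,None,fx=3.5,fy=3.5,interpolation=cv2.INTER_CUBIC)
o=np.zeros((595,795,3),np.uint8); o[:a.shape[0],:a.shape[1]]=a; o[:b.shape[0],545:545+b.shape[1]]=b
cv2.imwrite("pics/topc.png",o)
im=cv2.imread("pics/scene0.png"); c=im[235:440,280:510]
cv2.imwrite("pics/scc.png",cv2.resize(c,None,fx=2.9,fy=2.9,interpolation=cv2.INTER_CUBIC))
for n,u,v,z in [("pan",387,209,.068),("plate",226,205,.08),("dish",108,269,.024),("beaker rim",106,212,.07),("cap",489,263,.09),("stopper",182,303,.162),("big",302,272,.095),("conical",493,204,.105),("bottle",411,308,.118)]:
    p=onz("top",u,v,z); print(n,p.round(3),"reach",np.hypot(*p[:2]).round(3),"scene px",proj("scene",p).round(0))
```

```text
pan [ 0.575 -0.189  0.068] reach 0.605 scene px [[241. 219.]]
plate [0.577 0.152 0.08 ] reach 0.597 scene px [[334. 306.]]
dish [0.447 0.409 0.024] reach 0.606 scene px [[473. 375.]]
beaker rim [0.562 0.405 0.07 ] reach 0.692 scene px [[436. 397.]]
cap [ 0.456 -0.392  0.09 ] reach 0.602 scene px [[236. 154.]]
stopper [0.367 0.214 0.162] reach 0.425 scene px [[436. 247.]]
big [ 0.435 -0.008  0.095] reach 0.435 scene px [[336. 226.]]
conical [ 0.578 -0.402  0.105] reach 0.704 scene px [[193. 165.]]
bottle [ 0.363 -0.221  0.118] reach 0.424 scene px [[303. 163.]]
```

View pics/topc.png

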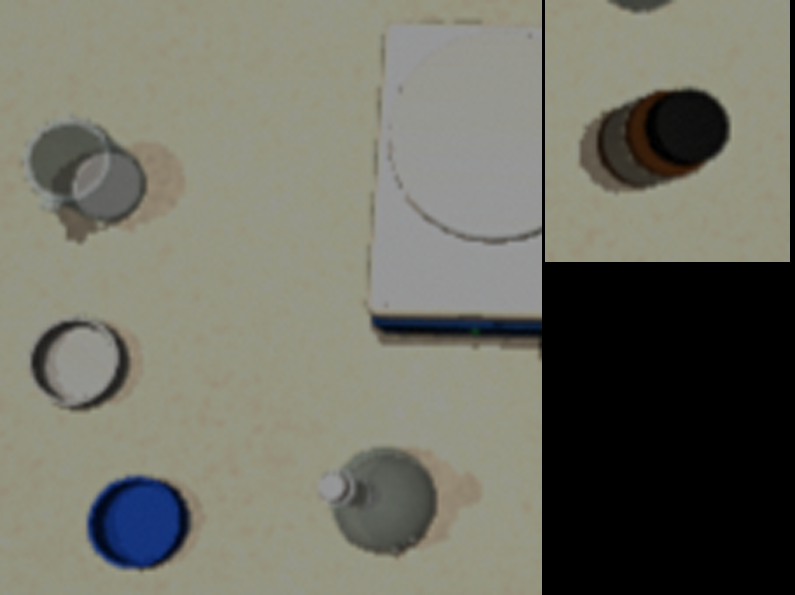

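View pics/scc.png

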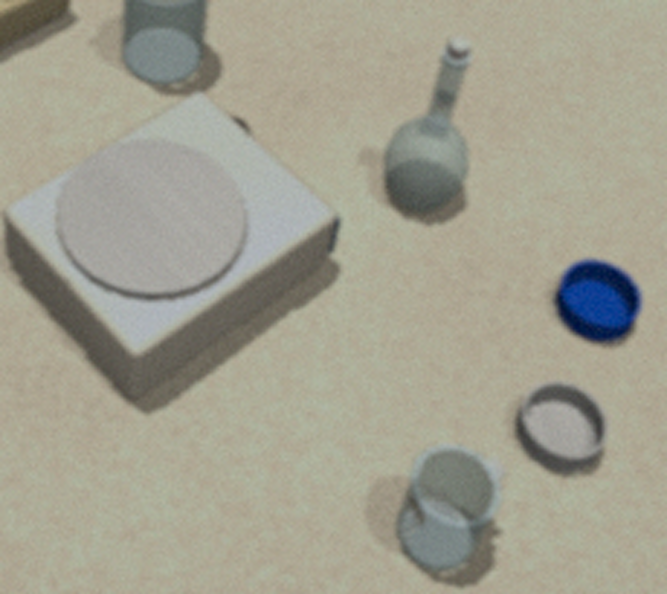

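The crop confirms the choice: the grey aluminium dish is at top px (107.9,268.7), not the blue one at (124,314). The small beaker rim is at about (104.4,210), with its spout toward lower-left; the stopper is at (181,304) and the cap at (490.6,261.3). The two views differ by about 4 px, so I'm heading over the instruments for a closer wrist view, squaring the tool to the world axes on the way.

>>> jog_arm:
  plan:
    - [[0, 0, -0.02, 0, 0, 0.08, 1], [0, 0, -0.02, 0, 0, 0.08, 1], [0, 0, -0.02, 0, 0, 0.083, 1], [0.025, -0.03, 0, 0, 0, 0, 1], [0.025, -0.03, 0, 0, 0, 0, 1], [0.025, -0.03, 0, 0, 0, 0, 1], [0.025, -0.03, 0, 0, 0, 0, 1], [0.025, -0.03, 0, 0, 0, 0, 1], [0.025, -0.03, 0, 0, 0, 0, 1], [0.025, -0.03, 0, 0, 0, 0, 1], [0.025, -0.03, 0, 0, 0, 0, 1], [0.025, -0.03, 0, 0, 0, 0, 1], [0.025, -0.03, 0, 0, 0, 0, 1], [0.025, -0.03, 0, 0, 0, 0, 1], [0.025, -0.03, 0, 0, 0, 0, 1], [0, -0.03, 0, 0, 0, 0, 1], [0, -0.03, 0, 0, 0, 0, 1], [0, -0.02, 0, 0, 0, 0, 1], [0, -0.01, 0, 0, 0, 0, 1], [0, 0, 0, 0, 0, 0, 1]]

```text
time: 1.82
ee_pos: [0.4568, -0.1785, 0.2915]
orientation: [0.0, 1.0, 0.002, 0.0]
ft_force: [-0.3, 0.0, -0.4]
grip_width: 0.0852
finger_force: 0.0
```

```bash
cat >> h.py <<'E'
def wgrab(f):
    p,M=Rt(); im=ctrl.grab_frame("wrist"); cv2.imwrite(f"pics/{f}.png",im); np.savez(f"pics/{f}.npz",p=p,M=M); return im
def wray(f,u,v):
    z=np.load(f"pics/{f}.npz"); c=ctrl.get_calibration("wrist"); K=np.array(c["mtx"]);H=np.array(c["hand_eye"])
    x,y=(u-K[0,2])/K[0,0],(v-K[1,2])/K[1,1]; th=np.hypot(x,y)
    d=np.array([x/th*np.sin(th),y/th*np.sin(th),np.cos(th)]) if th>1e-9 else np.array([0,0,1.])
    return z["p"]+z["M"]@H[:3,3], z["M"]@H[:3,:3]@d
def wonz(f,u,v,z):
    o,d=wray(f,u,v); return o+d*(z-o[2])/d[2]
def wproj(f,p):
    z=np.load(f"pics/{f}.npz"); c=ctrl.get_calibration("wrist"); K=np.array(c["mtx"]);H=np.array(c["hand_eye"])
    q=z["M"].T@(np.array(p)-z["p"]); q=H[:3,:3].T@(q-H[:3,3]); th=np.arctan2(np.hypot(q[0],q[1]),q[2]); h=np.hypot(q[0],q[1])
    return np.array([K[0,2]+K[0,0]*th*q[0]/h,K[1,2]+K[1,1]*th*q[1]/h])
def circ(pts):  # algebraic circle fit of xy points, centre and radius
    pts=np.array(pts)[:,:2]; s=np.linalg.lstsq(np.c_[2*pts,np.ones(len(pts))],(pts**2).sum(1),rcond=None)[0]
    return s[:2],np.sqrt(s[2]+s[:2]@s[:2])
E
python3 -c "
from h import *
wgrab('w1')
for p in [(.575,-.189,.068),(.577,.152,.08),(.456,-.392,.09)]: print(wproj('w1',p).round(0))"
```

```text
[329.  82.]
[ 33. 108.]
[520. 210.]
```

View pics/w1.png

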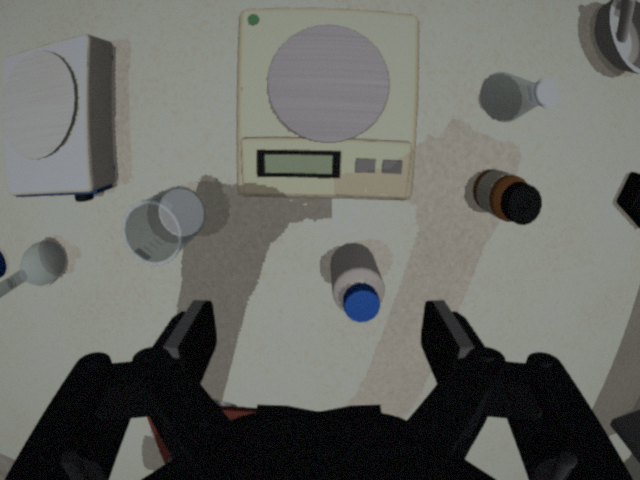

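Wrist picture: the pan is centred at about (328,83), spanning 267–390 by 24–142. The cap is at (521,204), and the plate at (38,104) lies near the edge. All of this agrees with the top camera. Next I fit edges numerically and move on towards the plate.

```bash
cat >> h.py <<'E'
def wmask_circle(f,lo,hi,box,z):
    """convex hull of the biggest HSV blob in box, cast on z, circle fit"""
    im=cv2.imread(f"pics/{f}.png"); x0,y0,x1,y1=box
    m=cv2.inRange(cv2.cvtColor(cv2.GaussianBlur(im,(3,3),0),cv2.COLOR_BGR2HSV)[y0:y1,x0:x1],np.array(lo),np.array(hi))
    m=cv2.morphologyEx(m,cv2.MORPH_OPEN,np.ones((3,3)))
    c=max(cv2.findContours(m,cv2.RETR_EXTERNAL,cv2.CHAIN_APPROX_NONE)[0],key=cv2.contourArea)
    h=cv2.convexHull(c)[:,0]+[x0,y0]
    P=[wonz(f,u,v,z) for u,v in h]; return circ(P),cv2.minEnclosingCircle(h)
E
python3 - <<'E'
from h import *
im=cv2.imread("pics/w1.png"); hs=cv2.cvtColor(im,cv2.COLOR_BGR2HSV)
for p in [(328,50),(328,130),(328,15),(260,80),(40,90),(20,60),(85,60),(521,204),(500,192)]: print(p,hs[p[1],p[0]])
print(circ([wonz("w1",*q,.068) for q in [(267,83),(390,84),(329,24),(329,142)]]))
print("cap",wmask_circle("w1",(0,0,0),(180,255,45),(485,170,555,240),.09))
E
```

```text
(328, 50) [158   8 124]
(328, 130) [130   6 127]
(328, 15) [ 42  23 142]
(260, 80) [ 38  21 144]
(40, 90) [ 30   2 131]
(20, 60) [114   9 136]
(85, 60) [ 68   7 140]
(521, 204) [ 81 179  10]
(500, 192) [ 14 180  65]
(array([ 0.57471953, -0.18891844]), np.float64(0.059626010312388275))
cap ((array([ 0.46349212, -0.39160016]), np.float64(0.024523709760834494)), ((519.8059692382812, 202.41790771484375), 21.227445602416992))
```

>>> jog_arm:
  plan:
    - [[0, -0.02, 0, 0, 0, 0, 1], [0, -0.03, 0, 0, 0, 0, 1], [0, -0.035, 0, 0, 0, 0, 1], [0, -0.035, 0, 0, 0, 0, 1], [0, -0.035, 0, 0, 0, 0, 1], [0, -0.035, 0, 0, 0, 0, 1], [0, -0.035, 0, 0, 0, 0, 1], [0, -0.035, 0, 0, 0, 0, 1], [0, -0.035, 0, 0, 0, 0, 1], [0, -0.035, 0, 0, 0, 0, 1], [0, -0.035, 0, 0, 0, 0, 1], [0, -0.035, 0, 0, 0, 0, 1], [0, -0.03, 0, 0, 0, 0, 1], [0, -0.02, 0, 0, 0, 0, 1], [0, 0, 0, 0, 0, 0, 1], [0, 0, 0, 0, 0, 0, 1]]

```text
time: 3.2
ee_pos: [0.4572, 0.2688, 0.2908]
orientation: [-0.0, 1.0, 0.0, -0.001]
ft_force: [0.5, -0.0, -0.1]
grip_width: 0.0856
finger_force: 0.0
```

Run:
```python
from h import *
wgrab('w2')
for p in [(.577,.152,.08),(.447,.409,.024),(.562,.405,.07),(.367,.214,.162)]: print(wproj('w2',p).round(0))
```

```text
[439.  84.]
[197. 202.]
[182. 101.]
[381. 327.]
```

View pics/w2.png

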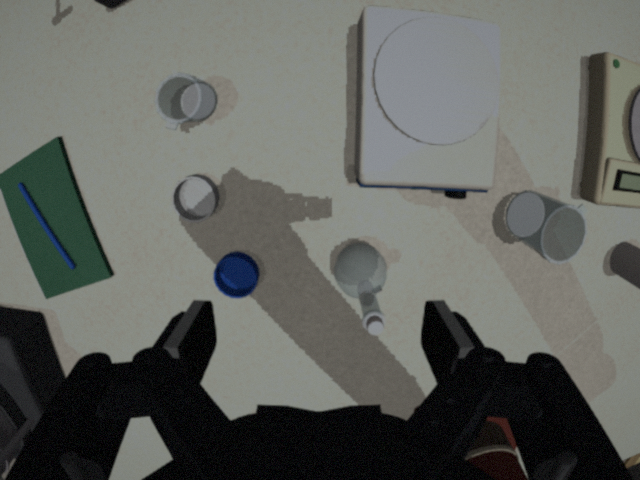

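Wrist picture 2: the plate spans about 374–497 by 17–143. The dish is at (197,197), with the blue one at (237,274). The beaker rim is at (180,98) and the stopper at (374,323).

Run:
```python
from h import *
im=cv2.imread("pics/w2.png"); g=cv2.GaussianBlur(cv2.cvtColor(im,cv2.COLOR_BGR2GRAY),(3,3),0).astype(float)
# plate: radial edge search about the guess, in world circle angles
P=[]
for a in np.arange(0,360,6):
    best=None;prof=[]
    rs=np.arange(.055,.075,.0005)
    for r in rs:
        u,v=wproj("w2",(.577+r*np.cos(np.radians(a)),.152+r*np.sin(np.radians(a)),.08)); prof.append(cv2.getRectSubPix(g.astype(np.float32),(1,1),(float(u),float(v)))[0,0])
    i=np.argmin(prof)
    if np.median(prof)-prof[i]>12: P.append((.577+rs[i]*np.cos(np.radians(a)),.152+rs[i]*np.sin(np.radians(a))))
P=np.array(P); 
for _ in range(4):
    c,r=circ(P); e=abs(np.hypot(*(P-c).T)-r); P=P[e<.0025]
print("plate",c,r,len(P))
print("plate hand",circ([wonz("w2",*q,.08) for q in [(374,78),(437,143),(440,17),(497,80)]]))
print("dish",circ([wonz("w2",*q,.024) for q in [(175,197),(219,197),(197,174),(198,220)]]))
print("beaker",circ([wonz("w2",*q,.07) for q in [(157,98),(202,100),(180,75),(179,122)]]))
for q in [(374,323),(374,327)]: print("stopper",wonz("w2",*q,.162),wonz("w2",*q,.150))
print("flask bulb",wonz("w2",359,269,.032))
for a,b in [((374,323),(181,304.1))]:
    o,d=wray("w2",*a);q,e=ray("top",*b);s=np.linalg.lstsq(np.c_[d,-e],q-o,rcond=None)[0]; print("tri",o+d*s[0],q+e*s[1])
for n,u,v,z in [("dish",107.9,268.7,.024),("beaker",104.4,210.1,.07),("cap",490.6,261.3,.09)]: print(n,onz("top",u,v,z))
```

```text
plate [0.58054347 0.1533782 ] 0.06351381438825304 22
plate hand (array([0.58203786, 0.15225366]), np.float64(0.06383900208745344))
dish (array([0.45288389, 0.40943033]), np.float64(0.027407980792755436))
beaker (array([0.56450341, 0.40783042]), np.float64(0.024567102396638518))
stopper [0.37149245 0.22069407 0.162     ] [0.36436061 0.21859686 0.15      ]
stopper [0.36748449 0.22042185 0.162     ] [0.36017544 0.2183126  0.15      ]
flask bulb [0.36799085 0.22027663 0.032     ]
tri [0.36546271 0.21892095 0.15185439] [0.36579859 0.21839104 0.15174738]
dish [0.4476616  0.40924455 0.024     ]
beaker [0.565843   0.40850638 0.07      ]
cap [ 0.45999738 -0.39532223  0.09      ]
```

>>> jog_arm:
  plan:
    - [[-0.001, -0.02, 0, 0, 0, 0, 1], [-0.001, -0.03, 0.01, 0, 0, 0, 1], [-0.001, -0.03, 0.02, 0, 0, 0, 1], [-0.001, -0.03, 0.025, 0, 0, 0, 1], [-0.001, -0.02, 0.03, 0, 0, 0, 1], [-0.001, -0.01, 0.03, 0, 0, 0, 1], [0, 0, 0.025, 0, 0, 0, 1], [0, 0, 0.02, 0, 0, 0, 1], [0, 0, 0.01, 0, 0, 0, 1], [0, 0, 0, 0, 0, 0, 1], [0, 0, 0, 0, 0, 0, 1]]

```text
time: 4.17
ee_pos: [0.4513, 0.4083, 0.1218]
orientation: [0.0, 1.0, -0.001, 0.0]
ft_force: [-0.5, -0.5, -0.3]
grip_width: 0.0855
finger_force: 0.0
```

Run:
```python
from h import *
im=wgrab('w3')
print(np.load('pics/w3.npz')['p'],wproj('w3',(.451,.4095,.024)))
```

```text
[0.451266   0.40831511 0.12184498] [315.32503006 238.08979831]
```

View pics/w3.png

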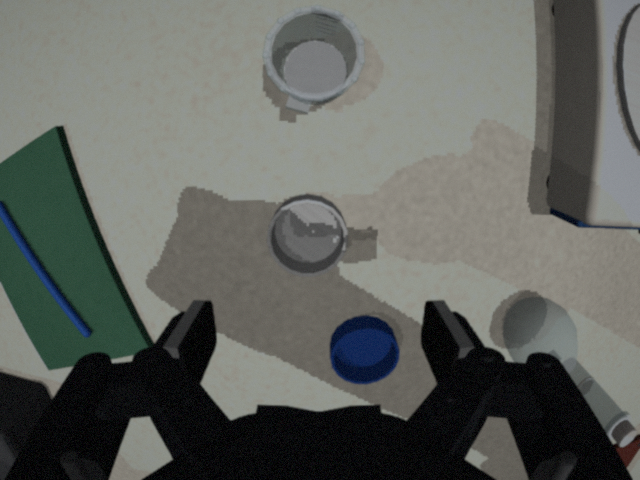

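Wrist close-up: the aluminium dish rim spans 270–347 by 193–273. The small beaker rim spans 264–364 by 8–103, and the blue dish at (364,350) is clear of the fingers' path.

Run:
```python
from h import *
print("dish",circ([wonz("w3",*q,.024) for q in [(270,233),(347,232),(308,193),(308,273)]]))
print("beaker",circ([wonz("w3",*q,.07) for q in [(264,55),(364,54),(314,8),(330,102),(280,18),(350,18)]]))
```

```text
dish (array([0.45364167, 0.41417396]), np.float64(0.027274675684832942))
beaker (array([0.56425758, 0.40946936]), np.float64(0.02638918434098186))
```

>>> jog_arm:
  squeeze: 20
  plan:
    - [[0.001, -0.002, 0.015, 0, 0, 0, 1], [0.001, -0.002, 0.02, 0, 0, 0, 1], [0, 0, 0.025, 0, 0, 0, 1], [0, 0, 0.02, 0, 0, 0, 1], [0, 0, 0.015, 0, 0, 0, 1], [0, 0, 0.01, 0, 0, 0, 1], [0, 0, 0.007, 0, 0, 0, 1], [0, 0, 0.004, 0, 0, 0, 1], [0, 0, 0, 0, 0, 0, 0.9], [0, 0, 0, 0, 0, 0, 0.8], [0, 0, 0, 0, 0, 0, 0.72], [0, 0, 0, 0, 0, 0, 0.68], [0, 0, 0, 0, 0, 0, 0.64], [0, 0, 0, 0, 0, 0, 0.6], [0, 0, 0, 0, 0, 0, 0.55], [0, 0, 0, 0, 0, 0, 0.5], [0, 0, 0, 0, 0, 0, 0.5], [0, 0, 0, 0, 0, 0, 0.5]]

```text
time: 5.72
ee_pos: [0.4525, 0.414, 0.0065]
orientation: [-0.0, 1.0, 0.0, 0.001]
ft_force: [-0.3, -1.6, 5.6]
grip_width: 0.0559
finger_force: 20.3
```

>>> jog_arm:
  plan:
    - [[0, 0, -0.005, 0, 0, 0, 0.5], [0, 0, -0.015, 0, 0, 0, 0.5], [0, 0, -0.03, 0, 0, 0, 0.5], [0, 0, -0.03, 0, 0, 0, 0.5], [0, 0, -0.03, 0, 0, 0, 0.5], [0, 0.005, -0.03, 0, 0, 0, 0.5], [0.003, 0.015, -0.02, 0, 0, 0, 0.5], [0.006, 0.025, 0, 0, 0, 0, 0.5], [0.007, 0.035, 0, 0, 0, 0, 0.5], [0.007, 0.035, 0, 0, 0, 0, 0.5], [0.007, 0.035, 0, 0, 0, 0, 0.5], [0.007, 0.035, 0, 0, 0, 0, 0.5], [0.007, 0.035, 0, 0, 0, 0, 0.5], [0.007, 0.035, 0, 0, 0, 0, 0.5], [0.007, 0.035, 0, 0, 0, 0, 0.5], [0.007, 0.035, 0, 0, 0, 0, 0.5], [0.007, 0.035, 0, 0, 0, 0, 0.5], [0.007, 0.035, 0, 0, 0, 0, 0.5], [0.007, 0.035, 0, 0, 0, 0, 0.5], [0.007, 0.035, 0, 0, 0, 0, 0.5]]

```text
time: 7.38
ee_pos: [0.5456, -0.053, 0.1669]
orientation: [-0.0, 1.0, 0.001, 0.001]
ft_force: [0.9, -0.6, 0.3]
grip_width: 0.0556
finger_force: 21.5
```

>>> jog_arm:
  plan:
    - [[0.006, 0.03, 0, 0, 0, 0, 0.5], [0.006, 0.03, 0, 0, 0, 0, 0.5], [0.006, 0.025, 0, 0, 0, 0, 0.5], [0.004, 0.02, 0, 0, 0, 0, 0.5], [0.003, 0.015, 0, 0, 0, 0, 0.5], [0.002, 0.01, 0, 0, 0, 0, 0.5], [0.001, 0.004, 0, 0, 0, 0, 0.5], [0, 0, 0.01, 0, 0, 0, 0.5], [0, 0, 0.02, 0, 0, 0, 0.5], [0, 0, 0.02, 0, 0, 0, 0.5], [0, 0, 0.01, 0, 0, 0, 0.5], [0, 0, 0, 0, 0, 0, 0.5], [0, 0, 0, 0, 0, 0, 0.5], [0, 0, 0, 0, 0, 0, 0.5]]

```text
time: 8.55
ee_pos: [0.5742, -0.185, 0.1063]
orientation: [0.0, 1.0, 0.001, 0.001]
ft_force: [-0.7, 0.1, -0.3]
grip_width: 0.0561
finger_force: 21.5
```

Run:
```python
from h import *
im=wgrab('w4')
p=np.load('pics/w4.npz')['p'];print(p,wproj('w4',(.5747,-.189,.068)),wproj('w4',p+[0.001,0,.017]))
```

```text
[ 0.57422001 -0.18497214  0.10634955] [324.4919823  270.69681088] [316.40554461 323.39474212]
```

View pics/w4.png

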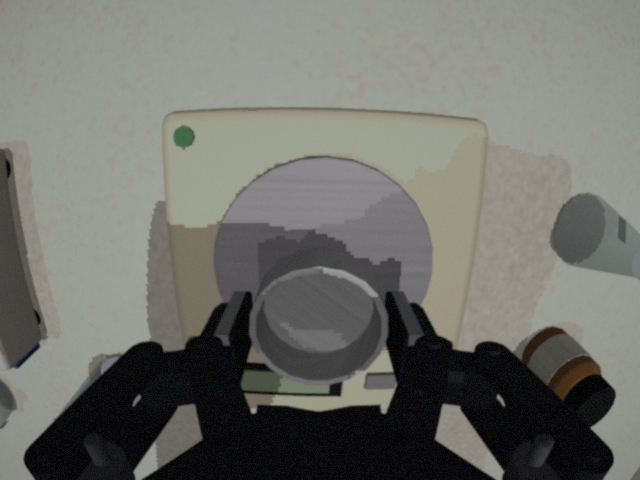

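The dish is held level with its rim spanning about 250–388 by 267–382. The pan edge is at left 214, right 433, top 155.

Run:
```python
from h import *
print("pan",circ([wonz("w4",*q,.068) for q in [(214,250),(433,250),(324,155),(249,184),(400,184)]]))
print("dish",circ([wonz("w4",*q,.1238) for q in [(250,323),(388,322),(319,267),(319,382)]]))
```

```text
pan (array([ 0.57556291, -0.18876677]), np.float64(0.0591162592815281))
dish (array([ 0.5725429 , -0.18600389]), np.float64(0.026957246884087325))
```

>>> jog_arm:
  plan:
    - [[0.001, 0.001, 0.005, 0, 0, 0, 0.5], [0.001, 0.002, 0.008, 0, 0, 0, 0.5], [0, 0, 0.007, 0, 0, 0, 0.5], [0, 0, 0.004, 0, 0, 0, 0.5], [0, 0, 0.003, 0, 0, 0, 0.5], [0, 0, 0.002, 0, 0, 0, 0.5], [0, 0, 0.001, 0, 0, 0, 0.5], [0, 0, 0, 0, 0, 0, 0.5], [0, 0, 0, 0, 0, 0, 0.5]]

```text
time: 9.35
ee_pos: [0.5757, -0.1884, 0.0755]
orientation: [0.0, 1.0, 0.0, 0.0]
ft_force: [-0.2, 0.1, -0.6]
grip_width: 0.0557
finger_force: 21.5
```

Next, small steps down to touch.

>>> jog_arm:
  plan:
    - [[0, 0, 0.0005, 0, 0, 0, 0.5], [0, 0, 0.0005, 0, 0, 0, 0.5], [0, 0, 0, 0, 0, 0, 0.5]]

```text
time: 9.6
ee_pos: [0.5758, -0.1885, 0.0746]
orientation: [0.0, 1.0, 0.0, 0.0]
ft_force: [0.1, -0.4, 0.7]
grip_width: 0.056
finger_force: 21.6
```

>>> jog_arm:
  plan:
    - [[0, 0, 0.0003, 0, 0, 0, 0.5], [0, 0, 0, 0, 0, 0, 0.62], [0, 0, 0, 0, 0, 0, 0.66], [0, 0, 0, 0, 0, 0, 0.7], [0, 0, 0, 0, 0, 0, 0.76], [0, 0, 0, 0, 0, 0, 0.82], [0, 0, 0, 0, 0, 0, 0.9], [0, 0, 0, 0, 0, 0, 0.9], [0, 0, 0, 0, 0, 0, 0.9], [0, 0, -0.005, 0, 0, 0, 0.9], [0, 0, -0.015, 0, 0, 0, 0.9], [0, 0, -0.03, 0, 0, 0, 0.9], [0, 0, -0.03, 0, 0, 0, 0.9], [0, 0, -0.02, 0, 0, 0, 0.9], [0, 0, -0.005, 0, 0, 0, 0.9], [0, 0, 0, 0, 0, 0, 0.9]]

```text
time: 10.93
ee_pos: [0.5766, -0.1886, 0.1813]
orientation: [0.001, 1.0, 0.0, 0.002]
ft_force: [-0.1, 0.5, 0.3]
grip_width: 0.0769
finger_force: 0.0
```

Run:
```python
from h import *
wgrab('w5'); print(np.load('pics/w5.npz')['p'])
cv2.imwrite("pics/w5c.png",cv2.imread("pics/w5.png")[80:400,120:520])
```

```text
[ 0.57660764 -0.18864203  0.18126477]
```

View pics/w5c.png

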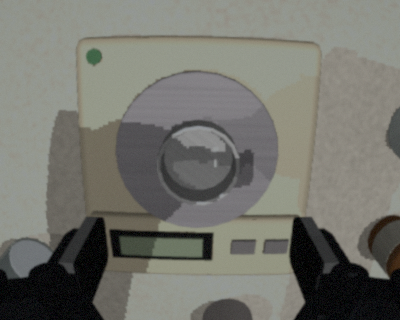

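The dish stands level on the pan: pan 116–279 by 70–228 in the crop, dish rim 159–241 by 120–205.

Run:
```python
from h import *
o=np.array([120,80])
print("pan",circ([wonz("w5",*(np.array(q)+o),.068) for q in [(116,150),(279,149),(198,70),(198,228)]]))
print("dish",circ([wonz("w5",*(np.array(q)+o),.092) for q in [(159,162),(241,163),(200,120),(200,205)]]))
```

```text
pan (array([ 0.57496385, -0.18897901]), np.float64(0.05973239024279134))
dish (array([ 0.57513301, -0.19065636]), np.float64(0.028312429392849694))
```

>>> jog_arm:
  plan:
    - [[0, -0.02, 0, 0, 0, 0, 1], [0, -0.03, 0, 0, 0, 0, 1], [-0.001, -0.035, 0, 0, 0, 0, 1], [-0.001, -0.035, 0, 0, 0, 0, 1], [-0.001, -0.035, 0, 0, 0, 0, 1], [-0.001, -0.035, 0, 0, 0, 0, 1], [-0.001, -0.035, 0, 0, 0, 0, 1], [-0.001, -0.035, 0, 0, 0, 0, 1], [-0.001, -0.035, 0, 0, 0, 0, 1], [-0.001, -0.035, 0, 0, 0, 0, 1], [-0.001, -0.035, 0, 0, 0, 0, 1], [-0.001, -0.035, 0, 0, 0, 0, 1], [-0.001, -0.035, 0, 0, 0, 0, 1], [-0.001, -0.035, 0, 0, 0, 0, 1], [0, -0.035, 0, 0, 0, 0, 1], [0, -0.035, 0, 0, 0, 0, 1], [0, -0.03, 0, 0, 0, 0, 1], [0, -0.02, 0, 0, 0, 0, 1], [0, -0.008, 0, 0, 0, 0, 1], [0, 0, 0, 0, 0, 0, 1]]

```text
time: 12.65
ee_pos: [0.5613, 0.4114, 0.1769]
orientation: [0.0, 1.0, 0.002, -0.002]
ft_force: [1.1, -0.5, 0.9]
grip_width: 0.0853
finger_force: 0.0
```

>>> jog_arm:
  plan:
    - [[0.002, 0.001, 0.01, 0, 0, 0, 1], [0.001, 0.001, 0.02, 0, 0, 0, 1], [0, 0, 0.03, 0, 0, 0, 1], [0, 0, 0.03, 0, 0, 0, 1], [0, 0, 0.03, 0, 0, 0, 1], [0, 0, 0.02, 0, 0, 0, 1], [0, 0, 0.01, 0, 0, 0, 1], [0, 0, 0.002, 0, 0, 0, 1], [0, 0, 0, 0, 0, 0, 0.9], [0, 0, 0, 0, 0, 0, 0.8], [0, 0, 0, 0, 0, 0, 0.72], [0, 0, 0, 0, 0, 0, 0.66], [0, 0, 0, 0, 0, 0, 0.62], [0, 0, 0, 0, 0, 0, 0.58], [0, 0, 0, 0, 0, 0, 0.54], [0, 0, 0, 0, 0, 0, 0.5], [0, 0, 0, 0, 0, 0, 0.45], [0, 0, 0, 0, 0, 0, 0.45], [0, 0, 0, 0, 0, 0, 0.45]]

```text
time: 14.23
ee_pos: [0.5664, 0.408, 0.0279]
orientation: [-0.0, 1.0, 0.0, 0.0]
ft_force: [-0.2, -0.6, 5.3]
grip_width: 0.0483
finger_force: 21.4
```

>>> jog_arm:
  plan:
    - [[0, 0, -0.005, 0, 0, 0, 0.45], [0, 0, -0.015, 0, 0, 0, 0.45], [0, 0, -0.03, 0, 0, 0, 0.45], [0, 0, -0.03, 0, 0, 0, 0.45], [0, 0.01, -0.03, 0, 0, 0, 0.45], [0, 0.02, -0.02, 0, 0, 0, 0.45], [0, 0.025, -0.01, 0, 0, 0, 0.45], [0.003, 0.03, 0, 0, 0, 0, 0.45], [0.003, 0.03, 0, 0, 0, 0, 0.45], [0.003, 0.03, 0, 0, 0, 0, 0.45], [0.003, 0.03, 0, 0, 0, 0, 0.45], [0.002, 0.03, 0, 0, 0, 0, 0.45], [0.001, 0.025, 0, 0, 0, 0, 0.45], [0, 0.015, 0, 0, 0, 0, 0.45], [0, 0.008, 0, 0, 0, 0, 0.45], [0, 0, 0, 0, 0, 0, 0.45], [0, 0, 0, 0, 0, 0, 0.45]]

```text
time: 15.65
ee_pos: [0.5812, 0.1554, 0.1677]
orientation: [-0.0, 1.0, 0.001, 0.0]
ft_force: [-0.9, 1.9, -0.7]
grip_width: 0.0483
finger_force: 20.9
```

Run:
```python
from h import *
wgrab('w6'); p=np.load('pics/w6.npz')['p'];print(p,wproj('w6',(.5815,.153,.08)),wproj('w6',p+[-0.002,0,.042]))
```

```text
[0.58119914 0.15541762 0.16765136] [320.89559697 241.95555874] [316.02196403 368.35022268]
```

View pics/w6.png

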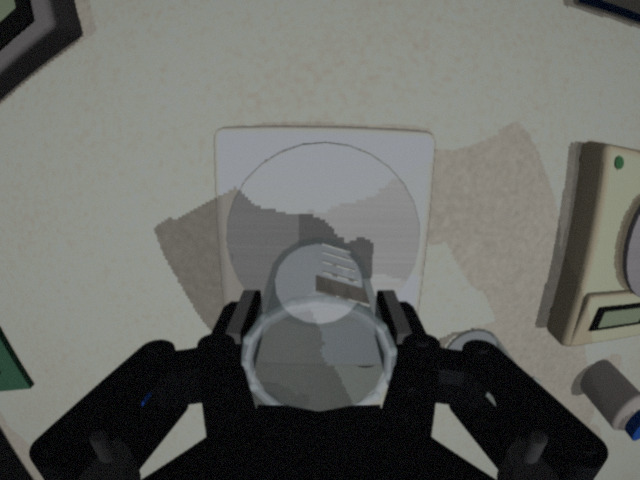

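The beaker is held upright with its base ellipse spanning about 272–372 by 241–323. The plate edge is at left 226, right 420, top 142.

Run:
```python
from h import *
print("plate",circ([wonz("w6",*q,.08) for q in [(226,233),(420,233),(323,142),(255,169),(391,169)]]))
print("beaker base",circ([wonz("w6",*q,.140) for q in [(272,285),(372,285),(321,241),(321,323)]]))
print("rim",circ([wonz("w6",*q,.21) for q in [(243,350),(397,350),(320,295),(320,408)]]))
```

```text
plate (array([0.58130674, 0.15148855]), np.float64(0.06451130786629249))
beaker base (array([0.57875322, 0.15275015]), np.float64(0.024069948667974024))
rim (array([0.58411441, 0.15408863]), np.float64(0.024307070218270554))
```

>>> jog_arm:
  plan:
    - [[0.001, 0.001, 0.008, 0, 0, 0, 0.45], [0, 0.001, 0.015, 0, 0, 0, 0.45], [0, 0, 0.015, 0, 0, 0, 0.45], [0, 0, 0.01, 0, 0, 0, 0.45], [0, 0, 0.005, 0, 0, 0, 0.45], [0, 0, 0.003, 0, 0, 0, 0.45], [0, 0, 0.002, 0, 0, 0, 0.45], [0, 0, 0, 0, 0, 0, 0.45], [0, 0, 0, 0, 0, 0, 0.45]]

```text
time: 16.45
ee_pos: [0.5826, 0.1528, 0.1096]
orientation: [-0.0, 1.0, 0.0, 0.0]
ft_force: [0.2, -0.4, -0.1]
grip_width: 0.0484
finger_force: 20.9
```

>>> jog_arm:
  plan:
    - [[0, 0, 0.0005, 0, 0, 0, 0.45], [0, 0, 0.0005, 0, 0, 0, 0.45], [0, 0, 0.0005, 0, 0, 0, 0.45], [0, 0, 0, 0, 0, 0, 0.45], [0, 0, 0, 0, 0, 0, 0.45]]

```text
time: 16.87
ee_pos: [0.5825, 0.1526, 0.1078]
orientation: [-0.0, 1.0, 0.0, 0.0]
ft_force: [0.3, -0.3, 1.2]
grip_width: 0.0487
finger_force: 20.9
```

>>> jog_arm:
  plan:
    - [[0, 0, 0, 0, 0, 0, 0.56], [0, 0, 0, 0, 0, 0, 0.59], [0, 0, 0, 0, 0, 0, 0.62], [0, 0, 0, 0, 0, 0, 0.66], [0, 0, 0, 0, 0, 0, 0.72], [0, 0, 0, 0, 0, 0, 0.8], [0, 0, 0, 0, 0, 0, 0.9], [0, 0, 0, 0, 0, 0, 0.9], [0, 0, 0, 0, 0, 0, 0.9], [0, 0, -0.005, 0, 0, 0, 0.9], [0, 0, -0.015, 0, 0, 0, 0.9], [0, 0, -0.03, 0, 0, 0, 0.9], [0, 0, -0.03, 0, 0, 0, 0.9], [0, 0, -0.03, 0, 0, 0, 0.9], [0, 0, -0.01, 0, 0, 0, 0.9], [0, 0, 0, 0, 0, 0, 0.9]]

```text
time: 18.2
ee_pos: [0.5838, 0.1533, 0.2314]
orientation: [-0.001, 1.0, 0.0, 0.003]
ft_force: [0.2, 0.4, -0.5]
grip_width: 0.0769
finger_force: 0.0
```

Run:
```python
from h import *
wgrab('w7'); print(np.load('pics/w7.npz')['p'])
cv2.imwrite("pics/w7c.png",cv2.resize(cv2.imread("pics/w7.png")[60:400,160:480],None,fx=1.7,fy=1.7))
```

```text
[0.58379281 0.15327405 0.23141502]
```

View pics/w7c.png

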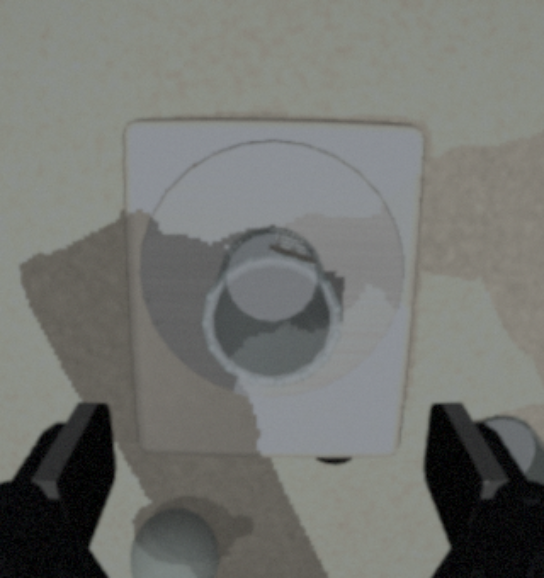

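The beaker stands upright on the plate: plate edge 140–405 with top at 140, base ellipse 222–322 by 226–322, rim 203–341 by 256–386 (crop).

Run:
```python
from h import *
f=lambda q:np.array(q)/1.7+[160,60]
P=lambda L,z:circ([wonz("w7",*f(q),z) for q in L])
print("plate",P([(140,263),(405,265),(272,140),(272,394)],.08),P([(140,263),(405,265),(272,140)],.08))
print("base",P([(222,274),(322,274),(272,226),(272,322)],.08))
print("rim",P([(203,320),(341,320),(272,257),(272,386)],.15))
```

```text
plate (array([0.58227099, 0.15098942]), np.float64(0.0642481066729046)) (array([0.58137386, 0.15099663]), np.float64(0.0647172793410999))
base (array([0.58151856, 0.1512671 ]), np.float64(0.024030575491217395))
rim (array([0.58085519, 0.15150355]), np.float64(0.02586958385197058))
```

>>> jog_arm:
  plan:
    - [[0, 0.02, 0, 0, 0, 0, 1], [-0.005, 0.03, 0, 0, 0, 0, 1], [-0.008, 0.034, 0, 0, 0, 0, 1], [-0.008, 0.034, 0, 0, 0, 0, 1], [-0.008, 0.034, 0, 0, 0, 0, 1], [-0.008, 0.034, 0, 0, 0, 0, 1], [-0.008, 0.034, 0, 0, 0, 0, 1], [-0.008, 0.034, 0, 0, 0, 0, 1], [-0.008, 0.034, 0, 0, 0, 0, 1], [-0.008, 0.034, 0, 0, 0, 0, 1], [-0.008, 0.034, 0, 0, 0, 0, 1], [-0.008, 0.034, 0, 0, 0, 0, 1], [-0.008, 0.034, 0, 0, 0, 0, 1], [-0.008, 0.034, 0, 0, 0, 0, 1], [-0.008, 0.034, 0, 0, 0, 0, 1], [-0.008, 0.034, 0, 0, 0, 0, 1], [-0.003, 0.02, 0, 0, 0, 0, 1], [0, 0, 0, 0, 0, 0, 1], [0, 0, 0, 0, 0, 0, 1]]

```text
time: 19.83
ee_pos: [0.4614, -0.3942, 0.2255]
orientation: [-0.001, 1.0, -0.001, -0.001]
ft_force: [-0.3, 0.4, 0.2]
grip_width: 0.0854
finger_force: 0.0
```

Run:
```python
from h import *
im=wgrab('w8'); p=np.load('pics/w8.npz')['p'];print(p)
u,v=wproj('w8',(.462,-.394,.09)).astype(int);print(u,v)
print(wmask_circle('w8',(0,0,0),(180,255,45),(u-60,v-55,u+60,min(v+55,300)),.09))
```

```text
[ 0.46141659 -0.39417289  0.22545197]
317 221
((array([ 0.46383663, -0.39767538]), np.float64(0.02232142891081819)), ((322.273681640625, 218.87904357910156), 28.812379837036133))
```

>>> jog_arm:
  squeeze: 35
  plan:
    - [[0.0015, 0.002, 0.01, 0, 0, 0, 1], [0.001, 0.0015, 0.02, 0, 0, 0, 1], [0, 0, 0.03, 0, 0, 0, 1], [0, 0, 0.03, 0, 0, 0, 1], [0, 0, 0.03, 0, 0, 0, 1], [0, 0, 0.02, 0, 0, 0, 1], [0, 0, 0.013, 0, 0, 0, 1], [0, 0, 0.006, 0, 0, 0, 1], [0, 0, 0.002, 0, 0, 0, 0.9], [0, 0, 0, 0, 0, 0, 0.8], [0, 0, 0, 0, 0, 0, 0.7], [0, 0, 0, 0, 0, 0, 0.64], [0, 0, 0, 0, 0, 0, 0.59], [0, 0, 0, 0, 0, 0, 0.55], [0, 0, 0, 0, 0, 0, 0.52], [0, 0, 0, 0, 0, 0, 0.49], [0, 0, 0, 0, 0, 0, 0.45], [0, 0, 0, 0, 0, 0, 0.4], [0, 0, 0, 0, 0, 0, 0.4], [0, 0, 0, 0, 0, 0, 0.4]]

```text
time: 21.55
ee_pos: [0.4656, -0.3973, 0.0674]
orientation: [0.0, 1.0, 0.0, 0.0]
ft_force: [-2.3, 1.4, 6.0]
grip_width: 0.0439
finger_force: 35.1
```

>>> jog_arm:
  plan:
    - [[0, 0, -0.005, 0, 0, 0, 0.4], [0, 0, -0.015, 0, 0, 0, 0.4], [0, 0, -0.03, 0, 0, 0, 0.4], [0, 0, -0.035, 0, 0, 0, 0.4], [0, 0, -0.035, 0, 0, 0, 0.4], [0, -0.01, -0.03, 0, 0, 0, 0.4], [0.005, -0.02, -0.01, 0, 0, 0, 0.4], [0.01, -0.03, 0, 0, 0, 0, 0.4], [0.01, -0.034, 0, 0, 0, 0, 0.4], [0.01, -0.034, 0, 0, 0, 0, 0.4], [0.01, -0.034, 0, 0, 0, 0, 0.4], [0.01, -0.034, 0, 0, 0, 0, 0.4], [0.01, -0.034, 0, 0, 0, 0, 0.4], [0.01, -0.034, 0, 0, 0, 0, 0.4], [0.01, -0.034, 0, 0, 0, 0, 0.4], [0.01, -0.03, 0, 0, 0, 0, 0.4], [0.01, -0.025, 0, 0, 0, 0, 0.4], [0.008, -0.015, 0, 0, 0, 0, 0.4], [0.002, -0.006, 0, 0, 0, 0, 0.4], [0, 0, 0, 0, 0, 0, 0.4]]

```text
time: 23.22
ee_pos: [0.5799, -0.0211, 0.2264]
orientation: [-0.0, 1.0, 0.002, -0.0]
ft_force: [0.3, 0.2, -1.5]
grip_width: 0.0436
finger_force: 36.2
```

>>> jog_arm:
  plan:
    - [[0, -0.001, 0.01, 0, 0, 0, 0.4], [0, -0.001, 0.02, 0, 0, 0, 0.4], [0, 0, 0.03, 0, 0, 0, 0.4], [0, 0, 0.03, 0, 0, 0, 0.4], [0, 0, 0.025, 0, 0, 0, 0.4], [0, 0, 0.02, 0, 0, 0, 0.4], [0, 0, 0.01, 0, 0, 0, 0.4], [0, 0, 0.006, 0, 0, 0, 0.4], [0, 0, 0.003, 0, 0, 0, 0.4], [0, 0, 0.002, 0, 0, 0, 0.4], [0, 0, 0, 0, 0, 0, 0.4], [0, 0, 0, 0, 0, 0, 0.4]]

```text
time: 24.22
ee_pos: [0.5806, -0.021, 0.0716]
orientation: [0.0, 1.0, 0.0, 0.001]
ft_force: [-0.7, 0.2, -2.4]
grip_width: 0.0439
finger_force: 36.2
```

Run:
```python
from h import *
cv2.imwrite("pics/top1.png",ctrl.grab_frame("top")); im=wgrab('w9'); print(np.load('pics/w9.npz')['p'])
cv2.imwrite("pics/w9c.png",im[100:460,100:540])
```

```text
[ 0.58056241 -0.02093969  0.0715229 ]
```

View pics/w9c.png

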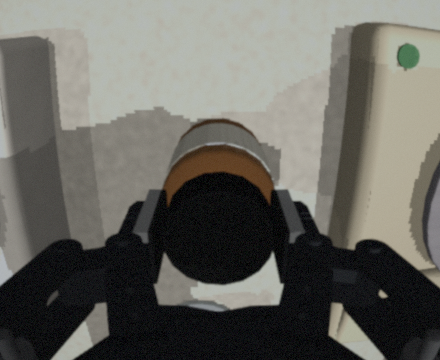

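The jar is held upright between the two cases with good clearance; its cap spans 162–276 by 172–283 (crop).

Run:
```python
from h import *
print("cap",circ([wonz("w9",100+q[0],100+q[1],.0941) for q in [(162,227),(276,227),(219,172),(219,283)]]))
```

```text
cap (array([ 0.58064678, -0.02194615]), np.float64(0.0233256298070594))
```

>>> jog_arm:
  plan:
    - [[-0.0005, -0.001, 0.001, 0, 0, 0, 0.4], [0, -0.001, 0.001, 0, 0, 0, 0.4], [0, 0, 0.001, 0, 0, 0, 0.4], [0, 0, 0, 0, 0, 0, 0.4], [0, 0, 0, 0, 0, 0, 0.4]]

```text
time: 24.73
ee_pos: [0.5794, -0.0188, 0.0675]
orientation: [-0.0, 1.0, 0.0, -0.0]
ft_force: [0.1, 0.5, -1.7]
grip_width: 0.0439
finger_force: 36.3
```

>>> jog_arm:
  plan:
    - [[-0.0005, 0, 0.0005, 0, 0, 0, 0.4], [0, 0, 0.0005, 0, 0, 0, 0.4], [0, 0, 0.0005, 0, 0, 0, 0.4], [0, 0, 0, 0, 0, 0, 0.4], [0, 0, 0, 0, 0, 0, 0.4]]

```text
time: 25.15
ee_pos: [0.5796, -0.0189, 0.0674]
orientation: [0.0, 1.0, 0.0, 0.001]
ft_force: [-3.0, 0.4, 9.5]
grip_width: 0.0441
finger_force: 37.4
```

>>> jog_arm:
  squeeze: 20
  plan:
    - [[0, 0, -0.001, 0, 0, 0, 0.4], [0, 0, 0, 0, 0, 0, 0.48], [0, 0, 0, 0, 0, 0, 0.53], [0, 0, 0, 0, 0, 0, 0.58], [0, 0, 0, 0, 0, 0, 0.65], [0, 0, 0, 0, 0, 0, 0.75], [0, 0, 0, 0, 0, 0, 0.85], [0, 0, 0, 0, 0, 0, 0.85], [0, 0, -0.005, 0, 0, 0, 0.85], [0, 0, -0.015, 0, 0, 0, 0.85], [0, 0, -0.03, 0, 0, 0, 0.85], [0, 0, -0.035, 0, 0, 0, 0.85], [0, 0, -0.035, 0, 0, 0, 0.85], [0, 0, -0.03, 0, 0, 0, 0.85], [0, 0, -0.015, 0, 0, 0, 0.85], [0, 0, 0, 0, 0, 0, 0.85], [0, 0, 0, 0, 0, 0, 0.85]]

```text
time: 26.57
ee_pos: [0.5793, -0.0189, 0.2331]
orientation: [0.0, 1.0, 0.0, 0.001]
ft_force: [0.6, 0.0, -0.8]
grip_width: 0.0725
finger_force: 0.0
```

Run:
```python
from h import *
im=wgrab('w10'); p=np.load('pics/w10.npz')['p'];print(p)
u,v=wproj('w10',(.579,-.019,.09)).astype(int);print(u,v)
print(wmask_circle('w10',(0,0,0),(180,255,45),(u-60,v-55,u+60,min(v+55,300)),.09))
```

```text
[ 0.57930703 -0.01890152  0.233091  ]
317 221
((array([ 0.57754162, -0.01968974]), np.float64(0.022141588978590903)), ((318.13018798828125, 222.52662658691406), 27.74468231201172))
```

>>> jog_arm:
  plan:
    - [[-0.01, -0.01, 0, 0, 0, 0, 0.85], [-0.015, -0.018, 0, 0, 0, 0, 0.85], [-0.02, -0.024, 0, 0, 0, 0, 0.85], [-0.02, -0.024, 0, 0, 0, 0, 0.85], [-0.02, -0.024, 0, 0, 0, 0, 0.85], [-0.02, -0.024, 0, 0, 0, 0, 0.85], [-0.02, -0.024, 0, 0, 0, 0, 0.85], [-0.02, -0.024, 0, 0, 0, 0, 0.85], [-0.02, -0.024, 0, 0, 0, 0, 0.85], [-0.018, -0.02, 0, 0, 0, 0, 0.85], [-0.01, -0.013, 0, 0, 0, 0, 0.85], [-0.006, -0.008, 0, 0, 0, 0, 0.85], [-0.002, -0.002, 0, 0, 0, 0, 0.85], [0, 0, 0, 0, 0, 0, 0.85], [0, 0, 0, 0, 0, 0, 0.85]]

```text
time: 27.87
ee_pos: [0.3781, 0.219, 0.2316]
orientation: [0.0, 1.0, -0.0, -0.0]
ft_force: [0.5, -0.4, -0.4]
grip_width: 0.0729
finger_force: 0.0
```

Run:
```python
from h import *
im=wgrab('w11'); p=np.load('pics/w11.npz')['p'];print(p,ctrl.get_state()["qpos"].round(2))
print(wproj('w11',(.368,.22,.162)),wproj('w11',(.368,.22,.032)))
cv2.imwrite("pics/w11c.png",im[80:440,100:540])
```

```text
[0.37810824 0.21896371 0.23161475] [ 0.05 -0.09 -0.63  1.92 -0.05  1.29 -2.13]
[315.31281341 266.99440465] [316.26535744 215.5829737 ]
```

View pics/w11c.png

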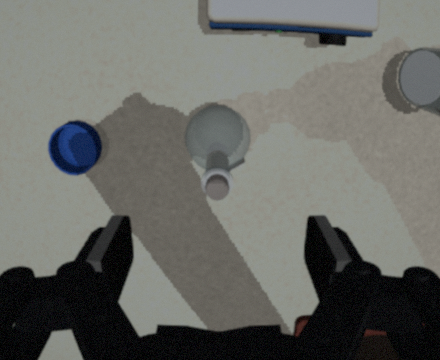

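>>> jog_arm:
  plan:
    - [[-0.003, -0.0005, 0, 0, 0, 0, 0.85], [-0.004, 0, 0, 0, 0, 0, 0.85], [-0.003, 0, 0.01, 0, 0, 0, 0.85], [0, 0, 0.02, 0, 0, 0, 0.85], [0, 0, 0.015, 0, 0, 0, 0.85], [0, 0, 0.005, 0, 0, 0, 0.85], [0, 0, 0, 0, 0, 0, 0.85], [0, 0, 0, 0, 0, 0, 0.85]]

```text
time: 28.58
ee_pos: [0.3677, 0.2204, 0.1822]
orientation: [-0.0, 1.0, 0.0, -0.0]
ft_force: [0.2, -0.8, -0.4]
grip_width: 0.0727
finger_force: 0.0
```

>>> jog_arm:
  plan:
    - [[0, 0, 0.01, 0, 0, 0, 0.85], [0, 0, 0.02, 0, 0, 0, 0.85], [0, 0, 0.025, 0, 0, 0, 0.85], [0, 0, 0.015, 0, 0, 0, 0.85], [0, 0, 0.008, 0, 0, 0, 0.85], [0, 0, 0.005, 0, 0, 0, 0.85], [0, 0, 0, 0, 0, 0, 0.75], [0, 0, 0, 0, 0, 0, 0.6], [0, 0, 0, 0, 0, 0, 0.5], [0, 0, 0, 0, 0, 0, 0.4], [0, 0, 0, 0, 0, 0, 0.35], [0, 0, 0, 0, 0, 0, 0.3], [0, 0, 0, 0, 0, 0, 0.26], [0, 0, 0, 0, 0, 0, 0.22], [0, 0, 0, 0, 0, 0, 0.19], [0, 0, 0, 0, 0, 0, 0.16], [0, 0, 0, 0, 0, 0, 0.12], [0, 0, 0, 0, 0, 0, 0.1], [0, 0, 0, 0, 0, 0, 0.1]]

```text
time: 30.17
ee_pos: [0.3679, 0.2203, 0.0992]
orientation: [0.0, 1.0, 0.0, 0.0]
ft_force: [0.0, -1.3, 4.1]
grip_width: 0.0165
finger_force: 19.9
```

>>> jog_arm:
  squeeze: 35
  plan:
    - [[0, 0, 0, 0, 0, 0, 0.1], [0, 0, -0.005, 0, 0, 0, 0.1], [0, 0, -0.015, 0, 0, 0, 0.1], [0, 0, -0.025, 0, 0, 0, 0.1], [0, 0, -0.03, 0, 0, 0, 0.1], [0.005, 0, -0.03, 0, 0, 0, 0.1], [0.01, 0.005, -0.03, 0, 0, 0, 0.1], [0.015, 0.01, -0.025, 0, 0, 0, 0.1], [0.02, 0.015, -0.015, 0, 0, 0, 0.1], [0.02, 0.018, -0.005, 0, 0, 0, 0.1], [0.022, 0.018, 0, 0, 0, 0, 0.1], [0.022, 0.018, 0, 0, 0, 0, 0.1], [0.022, 0.018, 0, 0, 0, 0, 0.1], [0.022, 0.018, 0, 0, 0, 0, 0.1], [0.022, 0.018, 0, 0, 0, 0, 0.1], [0.022, 0.018, 0, 0, 0, 0, 0.1], [0.022, 0.018, 0, 0, 0, 0, 0.1], [0.02, 0.018, 0, 0, 0, 0, 0.1], [0.02, 0.015, 0, 0, 0, 0, 0.1], [0.015, 0.012, 0, 0, 0, 0, 0.1]]

```text
time: 31.83
ee_pos: [0.648, -0.0001, 0.2783]
orientation: [-0.0, 1.0, -0.0, -0.001]
ft_force: [-0.4, 0.4, -2.6]
grip_width: 0.0164
finger_force: 34.3
```

>>> jog_arm:
  plan:
    - [[0.012, 0.01, 0, 0, 0, 0, 0.1], [0.01, 0.008, 0, 0, 0, 0, 0.1], [0.006, 0.004, 0, 0, 0, 0, 0.1], [0.0015, 0, 0, 0, 0, 0, 0.1], [0, 0, 0.005, 0, 0, 0, 0.1], [0, 0, 0.015, 0, 0, 0, 0.1], [0, 0, 0.025, 0, 0, 0, 0.1], [0, 0, 0.03, 0, 0, 0, 0.1], [0, 0, 0.03, 0, 0, 0, 0.1], [0, 0, 0.025, 0, 0, 0, 0.1], [0, 0, 0.02, 0, 0, 0, 0.1], [0, 0, 0.01, 0, 0, 0, 0.1], [0, 0, 0.005, 0, 0, 0, 0.1], [0, 0, 0.003, 0, 0, 0, 0.1], [0, 0, 0, 0, 0, 0, 0.1], [0, 0, 0, 0, 0, 0, 0.1]]

```text
time: 33.17
ee_pos: [0.6771, -0.0201, 0.1125]
orientation: [-0.0, 1.0, 0.0, 0.001]
ft_force: [0.3, 0.2, -0.7]
grip_width: 0.0163
finger_force: 34.3
```

Run:
```python
from h import *
im=ctrl.grab_frame("scene"); cv2.imwrite("pics/s2.png",im)
p,_=Rt(); print(p, proj("scene",[p+[0,0,-.067],[.5775,-.0195,.045]]))
cv2.imwrite("pics/s2c.png",cv2.resize(im[130:330,180:420],None,fx=2.5,fy=2.5))
```

```text
[ 0.67717553 -0.02018504  0.11254153] [[244.80714494 288.81080795]
 [282.80448847 267.33154848]]
```

View pics/s2c.png

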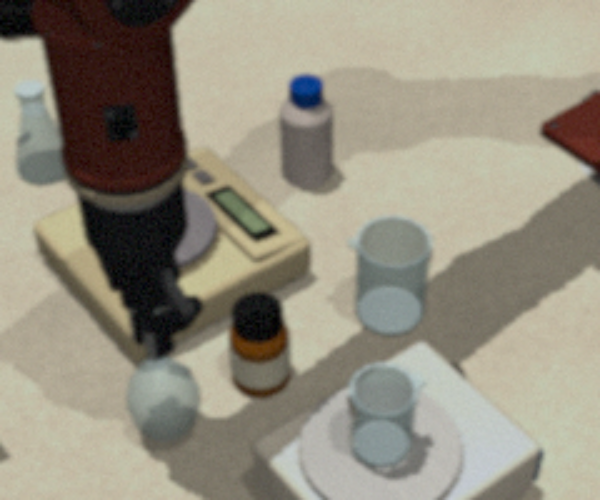

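The flask hangs plumb: its bulb is at crop (163,400), against (162,397) predicted. The jar stands upright and the bystanders have not moved.

>>> jog_arm:
  plan:
    - [[0, 0.0005, 0.004, 0, 0, 0, 0.1], [0, 0.0005, 0.004, 0, 0, 0, 0.1], [0, 0, 0.002, 0, 0, 0, 0.1], [0, 0, 0.001, 0, 0, 0, 0.1], [0, 0, 0.001, 0, 0, 0, 0.1], [0, 0, 0, 0, 0, 0, 0.1], [0, 0, 0, 0, 0, 0, 0.1]]

```text
time: 33.8
ee_pos: [0.6767, -0.0214, 0.0993]
orientation: [0.0, 1.0, 0.0, 0.0]
ft_force: [-0.4, -0.3, 2.3]
grip_width: 0.016
finger_force: 34.4
```

>>> jog_arm:
  squeeze: 20
  plan:
    - [[0, 0, 0, 0, 0, 0, 0.15], [0, 0, 0, 0, 0, 0, 0.2], [0, 0, 0, 0, 0, 0, 0.23], [0, 0, 0, 0, 0, 0, 0.27], [0, 0, 0, 0, 0, 0, 0.33], [0, 0, 0, 0, 0, 0, 0.4], [0, 0, 0, 0, 0, 0, 0.5], [0, 0, 0, 0, 0, 0, 0.6], [0, 0, 0, 0, 0, 0, 0.6], [0, 0, -0.005, 0, 0, 0, 0.6], [0, 0, -0.015, 0, 0, 0, 0.6], [0, 0, -0.03, 0, 0, 0, 0.6], [0, 0, -0.035, 0, 0, 0, 0.6], [0, 0, -0.035, 0, 0, 0, 0.6], [0, 0, -0.03, 0, 0, 0, 0.6], [0, 0, -0.02, 0, 0, 0, 0.6], [0, 0, -0.01, 0, 0, 0, 0.6], [0, 0, 0, 0, 0, 0, 0.6], [0, 0, 0, 0, 0, 0, 0.6]]

```text
time: 35.38
ee_pos: [0.6763, -0.0214, 0.2783]
orientation: [0.0, 1.0, 0.0, -0.0]
ft_force: [-0.4, -0.0, -0.4]
grip_width: 0.0512
finger_force: 0.0
```

Run:
```python
from h import *
im=wgrab('w13'); p=np.load('pics/w13.npz')['p'];print(p)
print(wproj('w13',(.677,-.0215,.162)),wproj('w13',(.677,-.0215,.032)),wproj('w13',(.5775,-.0195,.09)))
cv2.imwrite("pics/w13c.png",im[60:460,60:580])
```

```text
[ 0.6762723  -0.02137871  0.27828876]
[317.37189955 229.00592751] [317.61854531 195.11007842] [315.46592734 304.67036214]
```

View pics/w13c.png

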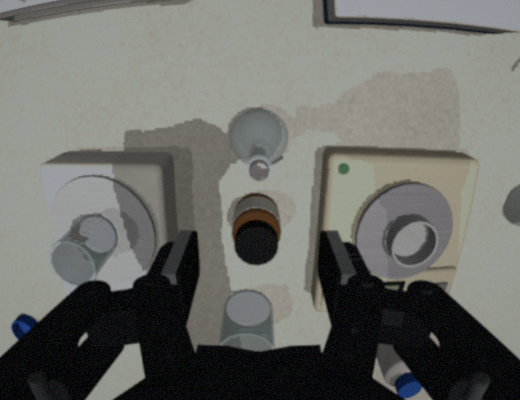

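Final view: the stopper is at (319,229) and the bulb at (318,195), both as predicted. The jar is in line, and the dish and beaker are centred and upright. I'm handing in.

```bash
python3 -c "
from h import *
print(ctrl.job_done())"
```

```text
the job is handed in; nothing more can be done
None
```

I handed the job in at about 35 s of the 112 s allowed: the dish on the pan, the beaker on the plate, the jar between them and the flask behind the jar all measured within about 2 mm of target, upright, with the bystanders untouched; no verdict came back.

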